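# Turn the hall tray over and lay the sunglasses case in it

## Robot

A 6-joint arm with a two-finger parallel gripper is mounted at the origin on the work surface. World frame = base frame: x ahead of the robot, y to its left, z up, the work surface at z = 0. Lengths are in m, angles in rad, forces in N, time in s.
With the tool pointing down it reaches from about 0.3 to 0.775 m from the base axis. Payload 14.6 kg.
Tool frame: the origin (TCP) lies between the finger pads; the fingertips stand ctrl.tip_extent ahead of it and the grasp point (between the pads) lies 3 mm ahead of it (ctrl.tip_extent is the distance from the TCP to the fingertips, in m); z points along the fingers, y is the line along which they close (so a half turn about z gives the same grasp; the last joint's range is limited). The gripper opens to 94 mm and grips with 3 to 60 N. Pads are 16 mm wide; open, the fingers measure 119 mm over their backs; the gripper's body (75 mm by 177 mm) begins 78 mm behind the grasp point.
Start: joints at [-1.341, 0.3, 1.521, -0, 1.321, -0.067], TCP at [0.161, -0.526, 0.201] pointing down, gripper open.
Joint ranges: [-3.03, 3.03], [-0.79, 2.21], [0.23, 2.52], [-1.04, 4.18], [0, 3.07], [-2.55, 2.55]. Speed limits (rad/s): [2.22, 2.22, 2.57, 3.14, 3.14, 3.14].

## Interface

Orientations are given as [roll, pitch, yaw] about the fixed x, y, z axes, in that order (R = Rz(yaw) Ry(pitch) Rx(roll)).
In Python, from station import ctrl, eyes gives the robot as it stands. The module is installed in compiled form; this text tells all that it offers.
- The arm moves only by the shell command python3 -m crank [OPENING] [FORCE], which reads ROWS from standard input. ROWS is a JSON list of rows, 1 to 10 of them, each of 6 numbers: dx, dy, dz in m, then a rotation vector rx, ry, rz in rad; each row shifts and turns the commanded pose from where the row before left it, along the tool's axes as they then stand; what a row does not reach is not made up. A row lasts 1/10 s, in which the tool goes at most 0.05 m and 0.15 rad, less where a joint would pass 70% of its speed; a pose out of reach is approached as far as the arm can. OPENING is the finger opening in m, set as the command begins (- or left out keeps the last). The fingers move at their own pace and stop on an object; FORCE is the grip in N (left out, the last holds). Time passes only in rows, so rows that do not move let the fingers close. It prints the time, the measured TCP pose, the force, the opening and the grip force at its end. Input that does not fit is refused with a message, and nothing moves.
- ctrl.get_obs(): the state, without advancing time (a new reading comes with each control period).
- eyes.camera(name): name is "side" or "top"; returns a dict with "pixels" (480x640x3 uint8, blue, green, red), "fx", "fy", "cx", "cy" (pixels), "extrinsics" (4x4, takes a point from camera to world coordinates). Camera axes: x right, y up, looking along -z (the intrinsics and any distortion apply to the point x, -y, -z); pixel columns grow to the right and rows downward; lengths in m; the calibration is good to about 2 mm. A picture is of the moment at which its call begins. There is no depth.
- ctrl.hand_in(): hands the job in; it is judged then, once.
The state is a dict: "time_s": time; "qpos": joint angles; "joint_vel": joint speeds; "tau": joint torques, N m; "ee_pos": TCP position; "eef_rot": TCP orientation; "force": force on the tool from outside, world axes, zero at the start; "moment": the same for the moment, N m; "grip_width": finger opening in m; "grip_force": force on a finger pad.
Only numpy, scipy, OpenCV 4.12 (cv2) and the standard library are available. Lean on these libraries where they do the work, as an engineer would, in place of code of your own. Each camera call takes 0.05 s, during which the arm holds its last target. There are 200 camera calls.

## Task

The little wooden tray on the hall shelf is lying upside down. Push it up against the sloping face of the oak letter rest until it stands tilted there, then turn it right over so that it lies flat on the shelf, hollow side up, and lay the black sunglasses case flat inside it. Leave the torch, dish, keys, can and mug where they are.

Things in the scene. Friction and masses are not known exactly. Their poses are not given: they have to be found in the camera images.
- tray: Dark wood tray, 180 (x) x 130 (y) x 18 mm, 0.2 kg, starting upside down, long edges within 0.3 rad of parallel to the rest's foot. Origin: centre of the open side (rim plane). z points out through the bottom: up at the start, down once right way up (origin then 18 mm above the shelf). Bottom board 8 mm, rims 10 mm high, 16 mm wide on the long edges, 10 on the short; hollow 160 x 98 mm, cork-lined.
- rest: Letter rest of pale oak, fixed: a wall 240 mm long (x), 58 mm high, with a sloping face. Origin: middle of the face's foot line, at shelf height; z up. The face rises towards +y: 30 deg up to y 21 mm (height 12), then 50 deg up to y 60 (height 58). Upright back at y 69; no tall thing stands close behind.
- rest_top (a point): Middle of the rest's top edge, 60 mm in +y and 58 mm above the rest's origin. The tray, pushed squarely along the rest's +y until its lower edge reaches the foot, rides up the face and, let go, stays leaning there at about 45 deg; its upper long edge then stands some 45 mm past this edge, free on both sides.
- case: Sunglasses case, black plastic box with rounded edges, 135 (x) x 48 (y) x 38 mm, 0.12 kg, loose, lying flat. Origin: centre of its underside; x along its length.
- torch: Aluminium torch lying on the shelf, 122 mm long (x), 34 mm across at the head; origin: under its middle. A bystander.
- dish: White ceramic dish, 120 mm across, 32 mm high; origin: centre of its underside. A bystander.
- keys: Ring of house keys lying flat, about 75 mm across and 4 mm high; origin: under the ring's centre. A bystander.
- spray: Upright metal can, 48 mm across, 150 mm high; origin: centre of its underside. A bystander.
- mug: Blue-glazed mug, 76 mm across, 85 mm high; origin: centre of its underside. A bystander.
Things that resemble listed ones, but are neither listed nor needed, are in the scene too. What is shaped like the tray but purple or turquoise is not meant.

How it is judged:
By the outcome, as a careful person would: the job done as asked, in the order asked, and still so for the second after the job is handed in, with the robot touching nothing.
It also fails if it takes over 72 s, if anything falls off the work surface, if the arm or the gripper's body presses on something with over 40 N, if the wrist force passes 120 N, or if a joint passes its speed limit or range.

## Working session

There is one attempt and no reset: what is moved stays moved. The work goes in short steps, Python scripts to look and compute and a shell command to move; the robot and the scene stay as the last step left them, time stands still between calls to the robot, and variables do not carry over. Pictures are saved under pics/ and viewed, at most 10 in all, crops included, and the job is handed in when it is done.

```bash
mkdir -p pics
cat > h.py <<'E'
import numpy as np,cv2
from station import ctrl,eyes
def shot(n,f=None):
    c=eyes.camera(n)
    if f: cv2.imwrite('pics/'+f,c['pixels'])
    return c
E
python3 - <<'E'
from h import *
for n in('top','side'):
    c=shot(n,n+'0.png');print(n,[(k,v if k!='extrinsics' else np.round(v,4).tolist()) for k,v in c.items() if k!='pixels'])
print(ctrl.get_obs(),ctrl.tip_extent)
E
```

```text
top [('fx', 544.5707501645363), ('fy', 544.5707501645363), ('cx', 308.9261862683962), ('cy', 239.2921816836383), ('extrinsics', [[0.0108, 0.9923, -0.1236, 0.3491], [-0.9999, 0.0091, -0.0144, 0.0318], [-0.0131, 0.1237, 0.9922, 1.4586], [0.0, 0.0, 0.0, 1.0]])]
side [('fx', 433.93954160317), ('fy', 433.93954160317), ('cx', 324.4832323223626), ('cy', 235.7729674804651), ('extrinsics', [[-0.9936, 0.0595, -0.0964, 0.378], [-0.1133, -0.5372, 0.8358, 1.1553], [-0.002, 0.8414, 0.5405, 0.7867], [0.0, 0.0, 0.0, 1.0]])]
{'time_s': 0.1, 'qpos': array([-1.34059581e+00,  3.00400901e-01,  1.52148503e+00, -3.02295855e-05,
        1.32071631e+00, -6.65751571e-02]), 'joint_vel': array([ 0.00070342, -0.00121696, -0.00220647, -0.00032964,  0.00071449,
       -0.00114249]), 'tau': array([ 1.99938469e-03, -5.32638788e+01, -3.53278363e+01,  7.09833833e-02,
        2.35228508e-02, -5.18824459e-05]), 'ee_pos': array([ 0.16079083, -0.52573031,  0.20066548]), 'eef_rot': array([-3.14058335e+00, -3.79470610e-05,  2.96783147e-01]), 'force': array([ 0.40093571, -0.12006203, -0.60955238]), 'moment': array([-0.05276988, -0.04454594,  0.03229374]), 'grip_force': 0.0, 'grip_width': 0.0939353439540823} 0.022
```

View pics/top0.png

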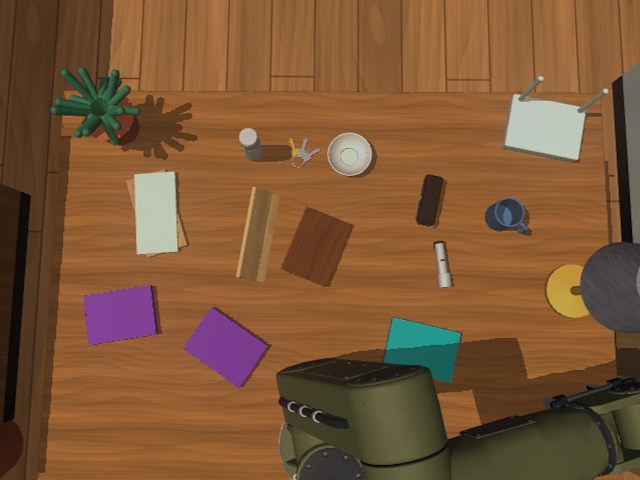

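View pics/side0.png

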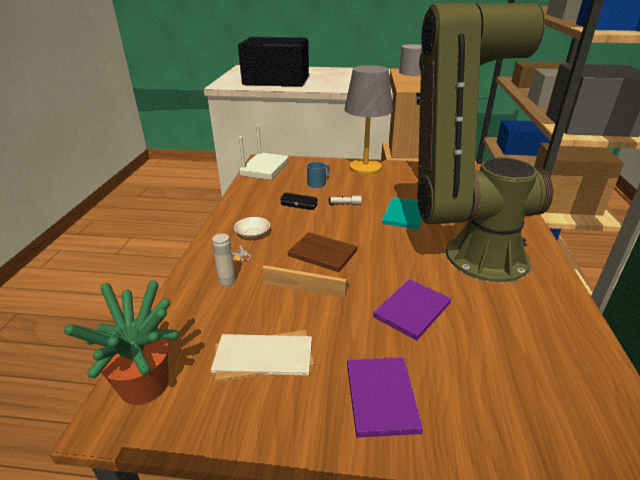

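Top view: the candidates for the tray are dark brown (317,246), purple (121,315) and (226,347), and turquoise (422,350). Brown is the one meant, since it is dark wood and lies beside the oak rest (258,234). The case is the black box at (430,200), the torch is at (443,264), the mug at (508,215), the dish at (350,154), the keys at (300,152) and the can at (250,143). I'll confirm with a crop and measure.

```bash
cat >> h.py <<'E'
def ray(c,uv,z):
    uv=np.atleast_2d(np.array(uv,float));E=c['extrinsics']
    d=np.c_[(uv[:,0]-c['cx'])/c['fx'],-(uv[:,1]-c['cy'])/c['fy'],-np.ones(len(uv))]@E[:3,:3].T
    return E[:3,3]+d*((z-E[2,3])/d[:,2])[:,None]
def blob(m,near):
    cs,_=cv2.findContours(cv2.morphologyEx(m.astype(np.uint8),cv2.MORPH_OPEN,np.ones((3,3))),cv2.RETR_EXTERNAL,cv2.CHAIN_APPROX_NONE)
    return max((k for k in cs if cv2.pointPolygonTest(k,near,True)>-15),key=cv2.contourArea)
def rect(c,k,z):
    p=ray(c,k[:,0,:],z)[:,:2]
    (x,y),(w,h),a=cv2.minAreaRect((p*1000).astype(np.float32))
    if w<h: w,h,a=h,w,a+90
    return np.round([x,y,w,h,(a+90)%180-90],1)
E
python3 - <<'E'
from h import *
c=shot('top');im=c['pixels']
crop=cv2.resize(im[130:310,220:460],None,fx=3.3,fy=3.3,interpolation=cv2.INTER_CUBIC);cv2.imwrite('pics/crop1.png',crop)
for p in [(317,246),(300,270),(335,225),(430,200),(265,235),(250,235),(243,235),(360,246),(290,200),(290,290)]: print(p,im[p[1],p[0]],cv2.cvtColor(im,cv2.COLOR_BGR2HSV)[p[1],p[0]])
E
```

```text
(317, 246) [31 54 92] [ 11 169  92]
(300, 270) [ 34  61 104] [ 12 172 104]
(335, 225) [33 58 98] [ 12 169  98]
(430, 200) [31 38 52] [ 10 103  52]
(265, 235) [ 74 121 162] [ 16 139 162]
(250, 235) [ 58  95 128] [ 16 139 128]
(243, 235) [ 77 129 168] [ 17 138 168]
(360, 246) [ 45  89 140] [ 14 173 140]
(290, 200) [ 47  92 144] [ 14 172 144]
(290, 290) [ 49  95 149] [ 14 171 149]
```

View pics/crop1.png

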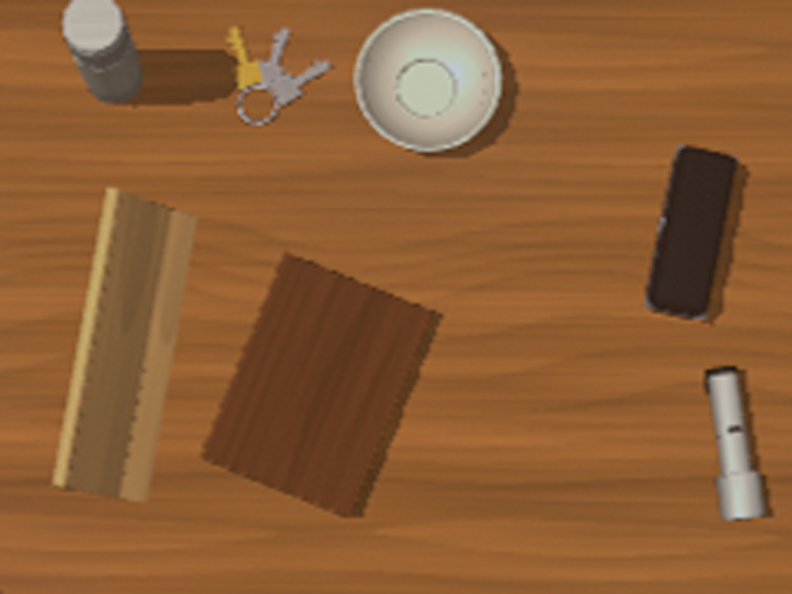

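The crop confirms the dark-wood tray at crop (322,385). The rest's foot line runs from crop (197,215) to (147,500), facing the tray, so the rest's +y is towards image left. The case is at (693,232).

```bash
cat >> h.py <<'E'
def oak(c):
    h=cv2.cvtColor(c['pixels'],cv2.COLOR_BGR2HSV)
    return blob((h[...,1]<155)&(h[...,1]>90)&(h[...,0]>13)&(h[...,2]>90),(258,234))
def dark(c,near,vmax=112):
    h=cv2.cvtColor(c['pixels'],cv2.COLOR_BGR2HSV)
    return blob((h[...,2]<vmax)&(h[...,0]<15),near)
def corners(k):
    return cv2.approxPolyDP(k,0.03*cv2.arcLength(k,True),True)[:,0]
E
python3 - <<'E'
from h import *
c=shot('top')
k=oak(c);q=corners(k);print('rest px',q.tolist());
f=ray(c,[(220+197/3.3,130+215/3.3),(220+147/3.3,130+500/3.3)],0);t=ray(c,[(220+112/3.3,130+188/3.3),(220+53/3.3,130+488/3.3)],.058)
print('foot',f.round(4).tolist(),'back top',t.round(4).tolist())
for p in (f,t): d=p[0]-p[1];print(np.linalg.norm(d),np.degrees(np.arctan2(d[1],d[0])))
k=dark(c,(317,246));print('tray',rect(c,k,.018),ray(c,corners(k),.018).round(4)[:,:2].tolist())
h=c['pixels'];k=dark(c,(430,200),75);print('case',rect(c,k,.03),cv2.boundingRect(k))
hs=cv2.cvtColor(h,cv2.COLOR_BGR2HSV)
print('torch',ray(c,[(443,264)],.02),'mug',ray(c,[(508,215)],.05),'dish',ray(c,[(350,154)],.03),'keys',ray(c,[(300,152)],0),'can',ray(c,[(249,135)],.15),'purp',ray(c,[(210,308),(267,349)],.018))
E
```

```text
rest px [[252, 187], [236, 277], [264, 281], [279, 195]]
foot [[0.6514, 0.134, 0.0], [0.4158, 0.1705, 0.0]] back top [[0.6608, 0.198, 0.058], [0.4218, 0.2386, 0.058]]
0.23842763931115984 -8.803091051360322
0.2424027365189401 -9.625353234701187
tray [509.1  30.8 182.  137.6 -21.5] [[0.6132, 0.0614], [0.4512, 0.1206], [0.4049, -0.0016], [0.5681, -0.062]]
case [ 636.1 -266.1  136.5   49.5  -12.1] (416, 175, 27, 51)
torch [[ 0.46581428 -0.30190025  0.02      ]] mug [[ 0.59315282 -0.46648497  0.05      ]] dish [[ 0.75958529 -0.05567065  0.03      ]] keys [[0.77290576 0.0801267  0.        ]] can [[0.77188108 0.20247605 0.15      ]] purp [[0.34399774 0.31100183 0.018     ]
 [0.23973173 0.15872457 0.018     ]]
```

```bash
cat >> h.py <<'E'
from scipy.spatial.transform import Rotation as Rn
O=np.array([.5336,.152,0]);A=np.radians(-9.2)
F=Rn.from_euler('z',A).as_matrix()     # rest frame
def W(p): return O+F@np.array(p,float)
def go(p,Rt=None):   # shift in present tool axes, rotvec in tool axes
    o=ctrl.get_obs();R=Rn.from_euler('xyz',o['eef_rot'])
    print('pos rest',(F.T@(o['ee_pos']-O)).round(4),'q',o['qpos'].round(2),'F',o['force'].round(1),'t',round(o['time_s'],1))
    print('shift',R.inv().apply(np.array(p)-o['ee_pos']).round(4),'rot',None if Rt is None else (R.inv()*Rt).as_rotvec().round(4))
def tilt(th,flip=0): # tool z down, tool x along rest +y, then turned th about rest x (leading edge +y -> up)
    return Rn.from_matrix(F)*Rn.from_euler('x',th)*Rn.from_euler('xyz',[np.pi,0,np.pi/2+flip*np.pi])
E
echo '[[0.0366,-0.0274,0,0,0,0],[0.0366,-0.0274,0,0,0,0],[0.0366,-0.0274,0,0,0,0],[0.0366,-0.0274,0,0,0,0],[0.0366,-0.0274,0,0,0,0],[0.0366,-0.0274,0,0,0,0]]' | python3 -m crank 0.094
echo '[[0.0366,-0.0274,0,0,0,0],[0.0366,-0.0274,0,0,0,0],[0.0366,-0.0274,0,0,0,0],[0.0366,-0.0274,0,0,0,0],[0.0366,-0.0274,0,0,0,0],[0.0366,-0.0274,0,0,0,0]]' | python3 -m crank
echo '[[0,0,0,0,0,-0.139],[0,0,0,0,0,-0.139],[0,0,0,0,0,-0.139],[0,0,0,0,0,-0.139],[0,0,0,0,0,-0.139],[0,0,0,0,0,-0.139],[0,0,0,0,0,-0.139],[0,0,0,0,0,-0.139],[0,0,0,0,0,0],[0,0,0,0,0,0]]' | python3 -m crank
python3 -c "
from h import *
go(W([-.01,-.24,.027]),tilt(0))"
```

```text
time_s: 0.8
ee_pos: [0.3234, -0.3029, 0.2012]
eef_rot: [3.141, -0.0, 0.296]
force: [0.9, -0.9, 0.1]
grip_width: 0.094
grip_force: 0.0
time_s: 1.4
ee_pos: [0.4855, -0.0812, 0.2012]
eef_rot: [3.142, -0.0, 0.297]
force: [-0.8, -0.8, 1.0]
grip_width: 0.094
grip_force: 0.0
time_s: 2.4
ee_pos: [0.4846, -0.0831, 0.2011]
eef_rot: [-3.141, -0.0, 1.405]
force: [0.1, -0.3, -0.5]
grip_width: 0.0938
grip_force: 0.0
pos rest [-0.0108 -0.2399  0.2011] q [-0.24  0.17  1.68  0.    1.29 -0.08] F [ 0.1 -0.3 -0.5] t 2.4
shift [-1.000e-04  8.000e-04  1.741e-01] rot [-0.0001 -0.     -0.0057]
```

```bash
echo '[[0,0.001,0.035,0,0,-0.005],[0,0,0.035,0,0,0],[0,0,0.035,0,0,0],[0,0,0.035,0,0,0],[0,0,0.024,0,0,0],[0,0,0.01,0,0,0],[0,0,0,0,0,0]]' | python3 -m crank
echo '[[0.015,0,0,0,0,0],[0.015,0,0,0,0,0],[0.012,0,0,0,0,0],[0.012,0,0,0,0,0],[0.012,0,0,0,0,0],[0.012,0,0,0,0,0],[0.012,0,0,0,0,0],[0.012,0,0,0,0,0],[0.012,0,0,0,0,0],[0,0,0,0,0,0]]' | python3 -m crank
echo '[[0.012,0,0,0,0,0],[0.012,0,0,0,0,0],[0.012,0,0,0,0,0],[0.012,0,0,0,0,0],[0.012,0,0,0,0,0],[0.012,0,0,0,0,0],[0.012,0,0,0,0,0],[0.009,0,0,0,0,0],[0,0,0,0,0,0]]' | python3 -m crank
python3 -c "
from h import *
go(W([-.01,-.023,.027]),tilt(0))
a=shot('top')['pixels'][130:330,200:420];b=shot('side')['pixels'][200:320,220:440]
cv2.imwrite('pics/p2.png',np.vstack([cv2.resize(a,(600,330)),cv2.resize(b,(600,270))]))"
```

```text
time_s: 3.1
ee_pos: [0.4852, -0.0831, 0.0264]
eef_rot: [-3.14, -0.0, 1.412]
force: [0.1, 0.3, 1.0]
grip_width: 0.0944
grip_force: 0.0
time_s: 4.1
ee_pos: [0.5036, 0.0307, 0.0271]
eef_rot: [-3.142, -0.0, 1.415]
force: [-0.9, -0.1, 0.3]
grip_width: 0.0939
grip_force: 0.0
time_s: 5.0
ee_pos: [0.5181, 0.1223, 0.0271]
eef_rot: [3.142, -0.0, 1.415]
force: [0.5, -0.4, -0.2]
grip_width: 0.0944
grip_force: 0.0
pos rest [-0.0105 -0.0318  0.0271] q [0.16 0.47 1.73 0.   0.94 0.32] F [ 0.5 -0.4 -0.2] t 5.0
shift [0.0088 0.0006 0.0001] rot [ 0.0001 -0.0001  0.0047]
```

View pics/p2.png

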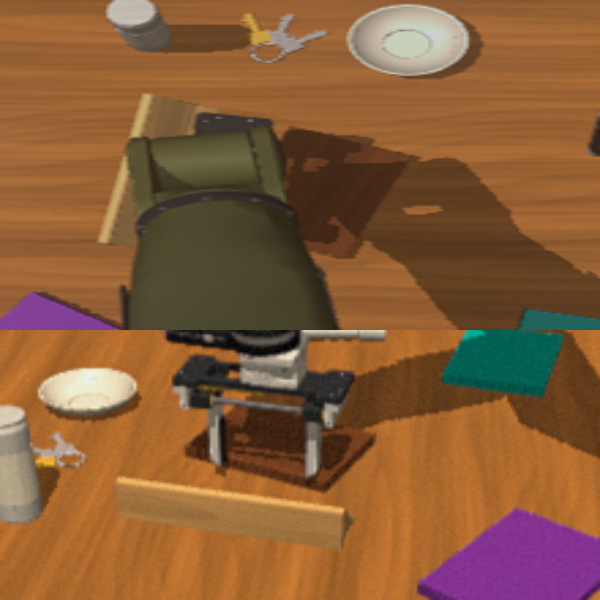

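The picture shows the fingers, at side crop (215,470) and (312,470), standing between tray and rest, while the tray is where it was. I'll check where the fingers really are.

```bash
python3 -c "
from h import *
o=ctrl.get_obs();print(ctrl.tip_extent,o['ee_pos'],o['tau'].round(1))
c=shot('side','side2.png')
im=c['pixels'];cv2.imwrite('pics/p3.png',cv2.resize(im[190:310,240:400],None,fx=5,fy=5,interpolation=cv2.INTER_CUBIC))
E=np.linalg.inv(c['extrinsics'])
def pj(p):
  q=E[:3,:3]@p+E[:3,3];return (c['cx']-c['fx']*q[0]/q[2],c['cy']+c['fy']*q[1]/q[2])
for x in(-.063,.043):
  for z in (.005,.02,.027,.049): print(x,z,np.round((np.array(pj(W([x,-.032,z])))-[240,190])*5))
t=shot('top');
"
```

```text
0.022 [0.51797258 0.12124743 0.02707228] [  0.8 -55.6 -28.4   0.1  -0.    0.1]
-0.063 0.005 [473. 401.]
-0.063 0.02 [473. 380.]
-0.063 0.027 [473. 371.]
-0.063 0.049 [474. 340.]
0.043 0.005 [303. 372.]
0.043 0.02 [302. 352.]
0.043 0.027 [302. 342.]
0.043 0.049 [301. 312.]
```

View pics/p3.png

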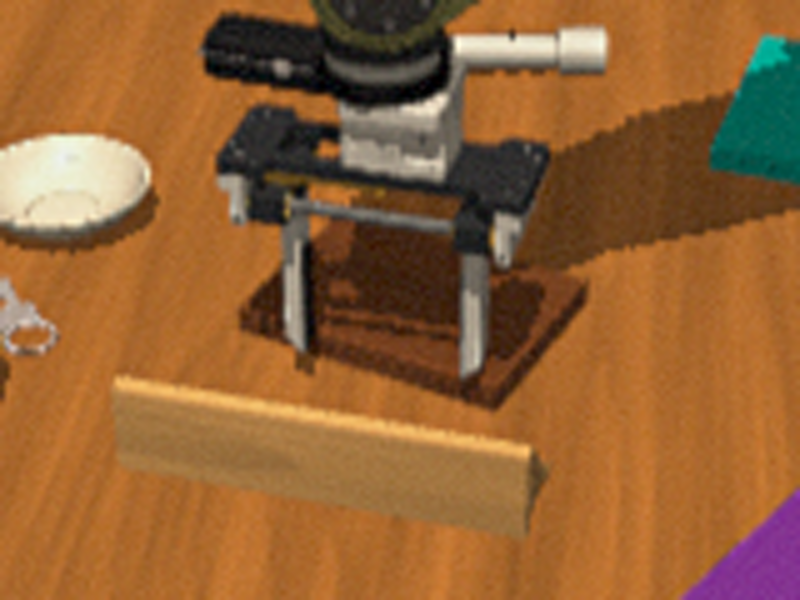

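The crop shows the open fingertips ending at (300,352) and (470,375), which is about 20 mm above the shelf. So opened wide, the tips stand higher than `tip_extent`, and they passed over the tray without moving it. I'll go back and probe downwards.

```bash
echo '[[0,0,-0.02,0,0,0],[-0.035,0,0,0,0,0],[-0.035,0,0,0,0,0],[-0.035,0,0,0,0,0],[-0.035,0,0,0,0,0],[-0.035,0,0,0,0,0],[-0.035,0,0,0,0,0],[0,0,0.02,0,0,0],[0,0,0.008,0,0,0],[0,0,0,0,0,0]]' | python3 -m crank
echo '[[0,0,0.002,0,0,0],[0,0,0.001,0,0,0],[0,0,0,0,0,0]]' | python3 -m crank
echo '[[0,0,0.002,0,0,0],[0,0,0.001,0,0,0],[0,0,0,0,0,0]]' | python3 -m crank
python3 -c "
from h import *
go(W([-.01,-.23,.012]),tilt(0))
c=shot('side');im=c['pixels'];cv2.imwrite('pics/p4.png',cv2.resize(im[150:290,240:420],None,fx=4.4,fy=4.2,interpolation=cv2.INTER_CUBIC))"
```

```text
time_s: 6.2
ee_pos: [0.4844, -0.086, 0.0182]
eef_rot: [-3.139, -0.0, 1.414]
force: [-0.5, 0.1, -0.2]
grip_width: 0.0942
grip_force: 0.0
time_s: 6.5
ee_pos: [0.4854, -0.0859, 0.0165]
eef_rot: [3.141, 0.0, 1.414]
force: [-0.4, 0.3, -0.5]
grip_width: 0.0942
grip_force: 0.0
time_s: 6.8
ee_pos: [0.4851, -0.0861, 0.0131]
eef_rot: [-3.141, -0.0, 1.414]
force: [-0.8, -0.1, 0.0]
grip_width: 0.0944
grip_force: 0.0
pos rest [-0.0098 -0.2428  0.0131] q [-0.25  0.43  1.84  0.    0.87 -0.09] F [-0.8 -0.1  0. ] t 6.8
shift [ 0.0128 -0.0002  0.0011] rot [-0.0002 -0.      0.0036]
```

View pics/p4.png

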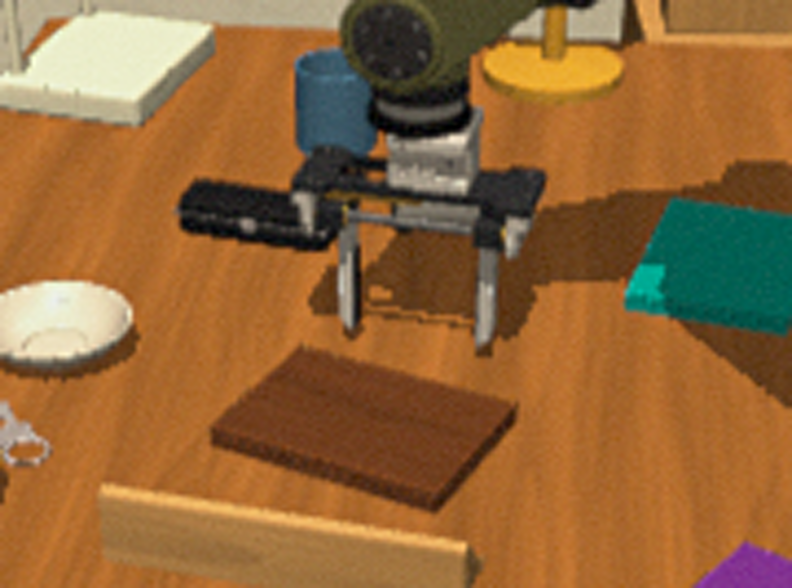

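The tips at (350,330) and (485,345) are now a few mm above the shelf, and the tray is untouched. Pushing.

```bash
echo '[[0.015,0,0.002,0,0,0],[0.014,0,0,0,0,0],[0.012,0,0,0,0,0],[0.012,0,0,0,0,0],[0.012,0,0,0,0,0],[0.012,0,0,0,0,0],[0.012,0,0,0,0,0],[0.012,0,0,0,0,0],[0.012,0,0,0,0,0],[0,0,0,0,0,0]]' | python3 -m crank
echo '[[0.012,0,0,0,0,0],[0.012,0,0,0,0,0],[0.012,0,0,0,0,0],[0.01,0,0,0,0,0],[0.01,0,0,0,0,0],[0.01,0,0,0,0,0],[0.01,0,0,0,0,0],[0.01,0,0,0,0,0],[0.01,0,0,0,0,0]]' | python3 -m crank
echo '[[0.006,0,0,0,0,0],[0.003,0,0,0,0,0],[0,0,0,0,0,0]]' | python3 -m crank
python3 -c "
from h import *
go(W([-.01,-.023,.012]),tilt(0))
c=shot('side');im=c['pixels'];cv2.imwrite('pics/p5.png',cv2.resize(im[180:320,220:400],None,fx=4.4,fy=4.2,interpolation=cv2.INTER_CUBIC))"
```

```text
time_s: 7.85
ee_pos: [0.503, 0.0268, 0.0111]
eef_rot: [-3.142, -0.0, 1.415]
force: [-0.8, 0.1, -0.1]
grip_width: 0.0943
grip_force: 0.0
time_s: 8.75
ee_pos: [0.5181, 0.121, 0.0113]
eef_rot: [3.141, -0.0, 1.414]
force: [-0.0, -2.8, 0.8]
grip_width: 0.0941
grip_force: 1.3
time_s: 9.05
ee_pos: [0.5193, 0.1295, 0.0112]
eef_rot: [3.142, -0.0, 1.414]
force: [-0.8, -1.5, 0.7]
grip_width: 0.0938
grip_force: 0.4
pos rest [-0.0105 -0.0245  0.0112] q [0.18 0.5  1.72 0.   0.91 0.33] F [-0.8 -1.5  0.7] t 9.1
shift [ 0.0015  0.0005 -0.0008] rot [ 0.     -0.0003  0.0038]
```

View pics/p5.png

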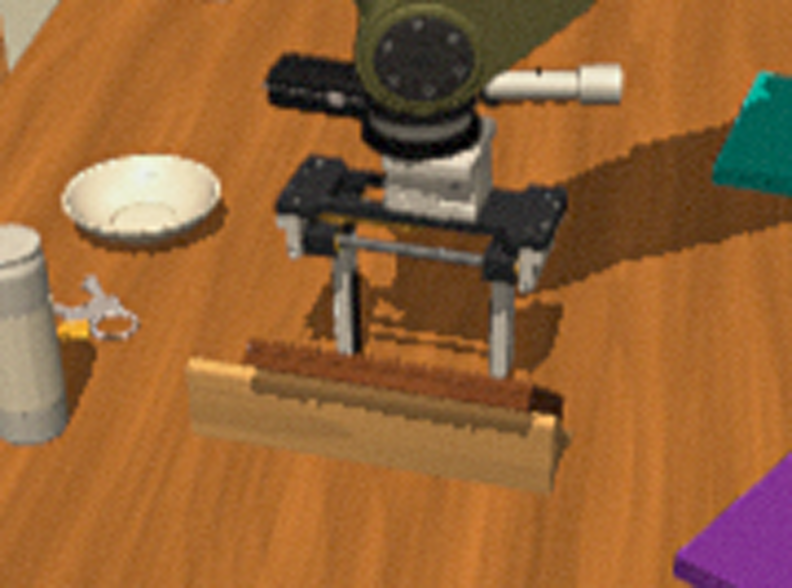

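The tray is tilted on the rest, with its upper edge running from (245,345) to (560,405). I'll push a little further until it meets the foot, then back off.

```bash
echo '[[0.002,0,0,0,0,0],[0.002,0,0,0,0,0],[0,0,0,0,0,0]]' | python3 -m crank
echo '[[-0.01,0,0,0,0,0],[-0.04,0,0,0,0,0],[-0.04,0,-0.02,0,0,0],[-0.04,0,-0.03,0,0,0],[-0.04,0,-0.03,0,0,0],[-0.03,0,-0.04,0,0,0],[0,0,-0.05,0,0,0],[0,0,0,0,0,0]]' | python3 -m crank
python3 -c "
from h import *
go(W([-.01,-.023,.012]),tilt(0))
a=shot('top')['pixels'][150:330,200:360];b=shot('side')['pixels'][180:300,220:380]
cv2.imwrite('pics/p6.png',np.hstack([cv2.resize(a,(400,450)),cv2.resize(b,(400,450))]))"
```

```text
time_s: 9.4
ee_pos: [0.5199, 0.1331, 0.0111]
eef_rot: [-3.142, 0.0, 1.414]
force: [-1.0, -2.6, 0.2]
grip_width: 0.0942
grip_force: 1.1
time_s: 10.2
ee_pos: [0.4906, -0.0661, 0.1872]
eef_rot: [3.131, 0.0, 1.412]
force: [0.5, 0.1, -1.1]
grip_width: 0.0938
grip_force: 0.0
pos rest [-0.0075 -0.2222  0.1872] q [-0.21  0.18  1.7   0.    1.25 -0.05] F [ 0.5  0.1 -1.1] t 10.2
shift [ 0.1992 -0.0039  0.1752] rot [0.0102 0.0001 0.0017]
```

View pics/p6.png

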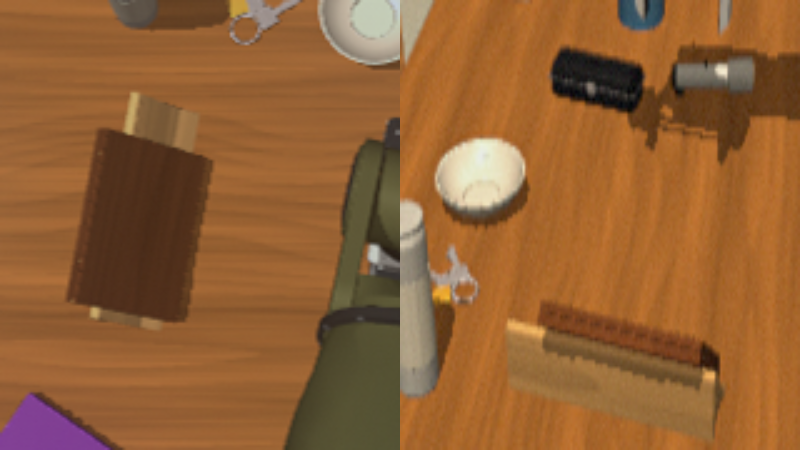

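The tray leans on the rest. In the top crop its near edge runs (212,158)-(186,320) and its upper edge (100,128)-(68,300). Now measuring the lean.

```bash
python3 -c "
from h import *
c=shot('top');k=dark(c,(255,240));q=corners(k);print(q.tolist())
L=np.array([(212,158),(186,320)])/2.5+[200,150];U=np.array([(100,128),(68,300)])/2.5+[200,150]
for n,p,zs in(('near',L,(.0127,)),('up',U,(.085,.092,.1))):
  for z in zs: print(n,z,((ray(c,p,z)-O)@F).round(4).tolist())
s=shot('side');E=s['extrinsics'];U=np.array([(143,302),(300,345)])/[2.5,3.75]+[220-0,180]
print(np.array([(143,302)]))
# side view: top edge ray crossing at rest x plane values, list y,z along ray
for z in (.085,.092,.1,.105): print('side',z,((ray(s,U,z)-O)@F).round(4).tolist())
"
```

```text
[[239, 202], [227, 268], [273, 278], [284, 214]]
near 0.0127 [[0.0703, -0.0226, 0.0127], [-0.106, -0.026, 0.0127]]
up 0.085 [[0.0701, 0.0902, 0.085], [-0.1092, 0.0893, 0.085]]
up 0.092 [[0.0689, 0.089, 0.092], [-0.1095, 0.0881, 0.092]]
up 0.1 [[0.0675, 0.0876, 0.1], [-0.1098, 0.0867, 0.1]]
[[143 302]]
side 0.085 [[0.0741, 0.0703, 0.085], [-0.1046, 0.0742, 0.085]]
side 0.092 [[0.0703, 0.0793, 0.092], [-0.1067, 0.083, 0.092]]
side 0.1 [[0.0658, 0.0895, 0.1], [-0.1091, 0.0932, 0.1]]
side 0.105 [[0.0631, 0.0959, 0.105], [-0.1106, 0.0996, 0.105]]
```

The lean is about 38° and the lower edge is some 13 mm short of the foot, so I'll push on until it is fully there.

```bash
echo '[[0.03,-0.0115,0.02,0,0,0],[0.03,0,0.03,0,0,0],[0.03,0,0.04,0,0,0],[0.03,0,0.035,0,0,0],[0.025,0,0.035,0,0,0],[0.02,0,0.016,0,0,0],[0,0,0,0,0,0]]' | python3 -m crank
echo '[[0.01,0,0,0,0,0],[0.01,0,0,0,0,0],[0.008,0,0,0,0,0],[0.005,0,0,0,0,0],[0.004,0,0,0,0,0],[0.004,0,0,0,0,0],[0,0,0,0,0,0]]' | python3 -m crank
echo '[[0.002,0,0,0,0,0],[0.002,0,0,0,0,0],[0,0,0,0,0,0]]' | python3 -m crank
echo '[[0.002,0,0,0,0,0],[0.002,0,0,0,0,0],[0,0,0,0,0,0]]' | python3 -m crank
python3 -c "
from h import *
go(W([-.019,-.010,.011]),tilt(0))"
```

```text
time_s: 11.1
ee_pos: [0.5008, 0.102, 0.0016]
eef_rot: [-3.135, 0.002, 1.417]
force: [1.1, 0.3, 0.1]
grip_width: 0.0937
grip_force: 0.0
time_s: 11.8
ee_pos: [0.5093, 0.1389, 0.0056]
eef_rot: [-3.141, 0.004, 1.414]
force: [-4.4, -18.5, 10.4]
grip_width: 0.0941
grip_force: 9.7
time_s: 12.1
ee_pos: [0.5097, 0.1403, 0.0059]
eef_rot: [-3.14, 0.007, 1.414]
force: [-9.8, -39.9, 19.8]
grip_width: 0.0943
grip_force: 20.6
time_s: 12.4
ee_pos: [0.5099, 0.1416, 0.0061]
eef_rot: [-3.139, 0.012, 1.414]
force: [-15.6, -62.9, 30.7]
grip_width: 0.094
grip_force: 32.4
pos rest [-0.0217 -0.014   0.0061] q [ 0.21  0.51  1.74 -0.01  0.9   0.37] F [-15.6 -62.9  30.7] t 12.4
shift [ 0.004   0.0027 -0.0049] rot [-0.0024  0.0115  0.0035]
```

Firm resistance: the tray is seated. Backing off and measuring.

```bash
echo '[[-0.006,0,0,0,0,0],[-0.01,0,0,0,0,0],[-0.04,0,0,0,0,0],[-0.04,0,-0.03,0,0,0],[-0.04,0,-0.05,0,0,0],[-0.03,0,-0.05,0,0,0],[0,0,-0.05,0,0,0],[0,0,0,0,0,0],[0,0,0,0,0,0]]' | python3 -m crank
python3 -c "
from h import *
go(W([-.019,-.2,.25]),tilt(0))
c=shot('top','t7.png');k=dark(c,(255,240));q=corners(k);print(q.tolist());h=np.array([p for p in q]);i=np.argsort(h[:,0])
print('near',((ray(c,h[i[2:]],.013)-O)@F).round(4).tolist());print('up',((ray(c,h[i[:2]],.09)-O)@F).round(4).tolist())
s=shot('side','s7.png');m=dark(s,(315,268));print(corners(m).tolist(),cv2.boundingRect(m))
t=np.array([m[m[:,0,0]==x,0].min(0) for x in (290,320)]);print(t.tolist())
for z in (.09,.1,.105): print(z,((ray(s,t,z)-O)@F).round(4).tolist())
"
```

```text
time_s: 13.3
ee_pos: [0.4871, -0.0024, 0.1676]
eef_rot: [3.14, -0.0, 1.414]
force: [0.7, -0.3, -0.7]
grip_width: 0.0939
grip_force: 0.0
pos rest [-0.0212 -0.1598  0.1676] q [-0.08  0.19  1.74  0.    1.21  0.08] F [ 0.7 -0.3 -0.7] t 13.3
shift [-0.0401  0.0023 -0.0824] rot [ 0.0021 -0.0005  0.0034]
[[238, 203], [226, 269], [271, 277], [282, 214]]
near [[-0.1049, -0.0166, 0.013], [0.0669, -0.0155, 0.013]]
up [[-0.1075, 0.0919, 0.09], [0.0638, 0.0935, 0.09]]Traceback (most recent call last):
  File "<string>", line 6, in <module>
    s=shot('side','s7.png');m=dark(s,(315,268));print(corners(m).tolist(),cv2.boundingRect(m))
                              ~~~~^^^^^^^^^^^^^
  File "h.py", line 24, in dark
    return blob((h[...,2]<vmax)&(h[...,0]<15),near)
  File "h.py", line 13, in blob
    return max((k for k in cs if cv2.pointPolygonTest(k,near,True)>-15),key=cv2.contourArea)
ValueError: max() iterable argument is empty
```

```bash
cat >> h.py <<'E'
import json
def log():
    o=ctrl.get_obs();open('log.jsonl','a').write(json.dumps([list(o['qpos']),list(o['ee_pos']),list(o['eef_rot'])])+'\n');print(o['qpos'].round(3),o['ee_pos'].round(3),o['eef_rot'].round(3))
E
python3 -c "from h import *;log()"
echo '[[0,0,-0.04,0,0,0],[0,0,-0.04,0,-0.15,0],[0,0,0,0,-0.15,0],[0,0,0,0,-0.15,0],[0,0,0,0,0,0],[0,0,0,0,0,0]]' | python3 -m crank
python3 -c "from h import *;log()"
echo '[[0,0,0,0,-0.15,0],[0,0,0,0,-0.15,0],[0,0,0,0.15,0,0],[0,0,0,0.15,0,0],[0,0,0,0,0,0],[0,0,0,0,0,0]]' | python3 -m crank
python3 -c "from h import *;log()"
cat > kin.py <<'E'
from h import *
from scipy.optimize import least_squares
D=[json.loads(l) for l in open('log.jsonl')]
D+= [[[-1.34059581,.300400901,1.52148503,-3e-5,1.32071631,-.0665751571],[.16079083,-.52573031,.20066548],[-3.14058335,0,.296783147]]]
def fk(q,P,s):
    a1,b,d1,L2,e,L3,d6=P
    r=Rn.from_euler
    R1=r('z',q[0]);R2=R1*r('y',q[1]);R3=R2*r('y',q[2])
    p=R1.apply([a1,b,d1])+R2.apply([0,0,L2])+R3.apply([e,0,L3])
    R=R3*r('z',s[0]*q[3])*r('y',q[4])*r('z',s[1]*q[5])
    return p+R.apply([0,0,d6]),R
def fit():
    best=None
    for s in [(a,b) for a in(1,-1) for b in(1,-1)]:
        def f(P):
            out=[]
            R0=[]
            for q,p,e in D: 
                pp,R=fk(q,P,s);out+=list(pp-p);R0.append(Rn.from_euler('xyz',e).inv()*R)
            f.c=R0[0];f.r=max((R0[0].inv()*x).magnitude() for x in R0)
            return np.array(out)+0
        S=least_squares(f,[.1,.04,.4,.45,0,.4,.2]);f(S.x)
        print(s,S.x.round(4),'poserr',abs(S.fun).max().round(5),'roterr',round(f.r,4))
        if best is None or f.r<best[3]: best=(S.x,s,f.c,f.r)
    return best
if __name__=='__main__': fit()
E
python3 kin.py
```

```text
[-0.08   0.193  1.74   0.     1.211  0.077] [ 0.486 -0.002  0.166] [-3.14  -0.     1.414]
time_s: 14.0
ee_pos: [0.4866, -0.0015, 0.2455]
eef_rot: [-3.138, 0.448, 1.417]
force: [0.6, -0.2, 0.1]
grip_width: 0.0942
grip_force: 0.0
[ 0.155  0.217  1.585 -0.426  1.496  0.375] [ 0.487 -0.002  0.245] [-3.138  0.448  1.417]
time_s: 14.6
ee_pos: [0.4869, -0.0034, 0.2462]
eef_rot: [-2.841, 0.748, 1.413]
force: [-0.5, -0.6, 0.4]
grip_width: 0.094
grip_force: 0.0
[ 0.204  0.478  1.364 -0.556  1.876  0.47 ] [ 0.487 -0.003  0.246] [-2.841  0.748  1.413]
(1, 1) [-0.      0.0366  0.2212  0.4242  0.0409  0.4475  0.2749] poserr 0.0 roterr 0.0
(1, -1) [-0.      0.0366  0.2212  0.4242  0.0409  0.4475  0.2749] poserr 0.0 roterr 0.7856
(-1, 1) [-0.0144  0.0087  0.617  -0.3626  0.025   0.6245 -0.153 ] poserr 0.06316 roterr 1.1121
(-1, -1) [-0.0144  0.0087  0.617  -0.3626  0.025   0.6245 -0.153 ] poserr 0.06316 roterr 1.5226
```

```bash
cat >> kin.py <<'E'
LO=np.array([-3.03,-.79,.23,-1.04,0,-2.55])+.03;HI=np.array([3.03,2.21,2.52,4.18,3.07,2.55])-.03
P=S=C=None
def init():
    global P,S,C
    P,S,C,_=fit()
def ik(p,R,n=30,q0=None):
    rng=np.random.default_rng(0);res=[]
    def f(q):
        pp,RR=fk(q,P,S);return np.r_[(pp-p)*5,(R.inv()*RR*C.inv()).as_rotvec()]
    for i in range(n):
        q=np.clip(q0,LO,HI) if (q0 is not None and i==0) else rng.uniform(LO,HI)
        s=least_squares(f,q,bounds=(LO,HI))
        if s.cost<1e-8:
            if q0 is not None: return s.x
            if not any(np.abs(s.x-r).max()<.05 for r in res): res.append(s.x)
    return res if q0 is None else None
def tl(th,psi): return Rn.from_matrix(F)*Rn.from_euler('x',th)*Rn.from_euler('xyz',[np.pi,0,psi])
E
python3 - <<'E'
from kin import *
import kin
kin.init()
q,p,e=D[2]
print('chk',(kin.fk(q,kin.P,kin.S)[1]*kin.C.inv()).as_euler('xyz').round(3),e)
for psi in (0,np.pi):
  for nm,pt,th in (('grasp',[-.0205,.0765,.0885],-46),('pre',[-.0205,.0765+.072*.7*2,.0885+.1],-46),('up',[-.02,.0,.25],0),('mid',[-.02,-.1,.25],30),('fin',[-.02,-.16,.09],52),('fin60',[-.02,-.16,.075],58)):
    print(round(psi,1),nm,[list(x.round(2)) for x in ik(W(pt),tl(np.radians(th),psi))])
E
```

```text
(1, 1) [-0.      0.0366  0.2212  0.4242  0.0409  0.4475  0.2749] poserr 0.0 roterr 0.0
(1, -1) [-0.      0.0366  0.2212  0.4242  0.0409  0.4475  0.2749] poserr 0.0 roterr 0.7856
(-1, 1) [-0.0144  0.0087  0.617  -0.3626  0.025   0.6245 -0.153 ] poserr 0.06316 roterr 1.1121
(-1, -1) [-0.0144  0.0087  0.617  -0.3626  0.025   0.6245 -0.153 ] poserr 0.06316 roterr 1.5226
chk [-2.841  0.748  1.413] [-2.8411552567343064, 0.7481418361791814, 1.4132952745852192]
0 grasp [[np.float64(0.6), np.float64(0.83), np.float64(1.18), np.float64(-0.56), np.float64(1.72), np.float64(2.42)]]
0 pre [[np.float64(0.69), np.float64(0.92), np.float64(0.78), np.float64(-0.56), np.float64(2.04), np.float64(2.33)]]
0 up [[np.float64(0.23), np.float64(0.24), np.float64(1.49), np.float64(0.0), np.float64(1.42), np.float64(1.96)]]
0 mid [[np.float64(-0.24), np.float64(0.14), np.float64(1.69), np.float64(0.53), np.float64(1.39), np.float64(1.37)]]
0 fin [[np.float64(-0.52), np.float64(0.5), np.float64(1.82), np.float64(0.86), np.float64(1.35), np.float64(0.78)]]
0 fin60 [[np.float64(-0.55), np.float64(0.58), np.float64(1.82), np.float64(0.92), np.float64(1.4), np.float64(0.69)]]
3.1 grasp [[np.float64(0.6), np.float64(0.83), np.float64(1.18), np.float64(-0.56), np.float64(1.72), np.float64(-0.72)]]
3.1 pre [[np.float64(0.69), np.float64(0.92), np.float64(0.78), np.float64(-0.56), np.float64(2.04), np.float64(-0.82)]]
3.1 up [[np.float64(0.23), np.float64(0.24), np.float64(1.49), np.float64(0.0), np.float64(1.42), np.float64(-1.19)]]
3.1 mid [[np.float64(-0.24), np.float64(0.14), np.float64(1.69), np.float64(0.53), np.float64(1.39), np.float64(-1.77)]]
3.1 fin [[np.float64(-0.52), np.float64(0.5), np.float64(1.82), np.float64(0.86), np.float64(1.35), np.float64(-2.36)]]
3.1 fin60 [[np.float64(-0.55), np.float64(0.58), np.float64(1.82), np.float64(0.92), np.float64(1.4), np.float64(-2.45)]]
```

```bash
python3 -c "
from h import *
import numpy as np
import kin
R=kin.tl(np.radians(-46),0)
go(W([-.0205,-.1,.3]),R)
v=W([-.0205,.165,.22])-W([-.0205,-.1,.3]);print('v',R.inv().apply(v))
print('app',R.inv().apply(W([-.0205,.0765,.0885])-W([-.0205,.165,.22])))"
```

```text
pos rest [-0.0212 -0.1609  0.2462] q [ 0.2   0.48  1.36 -0.56  1.88  0.47] F [-0.5 -0.6  0.4] t 14.6
shift [ 0.008  -0.0231 -0.0775] rot [-0.2768  0.192   1.568 ]
v [ 1.91300157e-17 -2.41631652e-01 -1.35052377e-01]
app [-5.81540664e-17 -3.31159180e-02  1.55009148e-01]
```

```bash
echo '[[0.004,-0.0115,-0.039,0,0,0],[0.004,-0.0115,-0.039,0,0,0],[0,0,0,-0.0252,0.01745,0.1425],[0,0,0,-0.0252,0.01745,0.1425],[0,0,0,-0.0252,0.01745,0.1425],[0,0,0,-0.0252,0.01745,0.1425],[0,0,0,-0.0252,0.01745,0.1425],[0,0,0,-0.0252,0.01745,0.1425]]' | python3 -m crank 0.05
echo '[[0,0,0,-0.0252,0.01745,0.1425],[0,0,0,-0.0252,0.01745,0.1425],[0,0,0,-0.0252,0.01745,0.1425],[0,0,0,-0.0252,0.01745,0.1425],[0,0,0,-0.0252,0.01745,0.1425],[0,0,0,0,0,0],[0,0,0,0,0,0]]' | python3 -m crank
python3 -c "
from h import *
import kin
R=kin.tl(np.radians(-46),0)
go(W([-.0205,.165,.22]),R)"
```

```text
time_s: 15.4
ee_pos: [0.4971, 0.0577, 0.3018]
eef_rot: [2.607, 0.515, 0.355]
force: [-0.8, -0.2, -0.6]
grip_width: 0.0498
grip_force: 0.0
time_s: 16.1
ee_pos: [0.4972, 0.0579, 0.3015]
eef_rot: [2.339, 0.002, -0.155]
force: [-0.0, -0.8, -0.1]
grip_width: 0.0502
grip_force: 0.0
pos rest [-0.0209 -0.0987  0.3015] q [ 0.38  0.37  1.39 -0.69  1.81  2.09] F [-0.  -0.8 -0.1] t 16.1
shift [ 0.002  -0.2418 -0.1331] rot [ 0.0001 -0.0021  0.0052]
```

```bash
echo '[[0,-0.0403,-0.0222,0,0,0.005],[0,-0.0403,-0.0222,0,0,0],[0,-0.0403,-0.0222,0,0,0],[0,-0.0403,-0.0222,0,0,0],[0,-0.0403,-0.0222,0,0,0],[0,-0.0403,-0.0222,0,0,0],[0,0,0,0,0,0],[0,0,0,0,0,0]]' | python3 -m crank 
python3 -c "
from h import *
import kin
R=kin.tl(np.radians(-46),0)
go(W([-.0205,.078,.09]),R)"
```

```text
time_s: 16.9
ee_pos: [0.5403, 0.3183, 0.218]
eef_rot: [2.336, -0.0, -0.16]
force: [-0.2, -0.5, 0.6]
grip_width: 0.0497
grip_force: 0.0
pos rest [-0.02    0.1652  0.218 ] q [ 0.68  0.88  0.79 -0.57  2.06  2.3 ] F [-0.2 -0.5  0.6] t 16.9
shift [-0.0007 -0.0319  0.1516] rot [ 0.0025 -0.0008  0.0003]
```

```bash
echo '[[0,-0.016,0.025,0,0,0],[0,-0.016,0.025,0,0,0],[0,0,0.025,0,0,0],[0,0,0.025,0,0,0],[0,0,0.025,0,0,0],[0,0,0.016,0,0,0],[0,0,0.01,0,0,0],[0,0,0,0,0,0]]' | python3 -m crank 
echo '[[0,0,0,0,0,0],[0,0,0,0,0,0],[0,0,0,0,0,0],[0,0,0,0,0,0],[0,0,0,0,0,0],[0,0,0,0,0,0],[0,0,0,0,0,0],[0,0,0,0,0,0]]' | python3 -m crank 0.0 10
python3 -c "
from h import *
import kin
go(W([-.0205,.078,.09]),kin.tl(np.radians(-46),0));log()
s=shot('side')['pixels'][170:300,220:400];t=shot('top')['pixels'][150:330,180:340]
cv2.imwrite('pics/p9.png',np.hstack([cv2.resize(t,(400,450)),cv2.resize(s,(400,450))]))"
```

```text
time_s: 17.7
ee_pos: [0.5268, 0.2312, 0.0923]
eef_rot: [2.337, -0.003, -0.164]
force: [-0.2, -0.2, 0.2]
grip_width: 0.0497
grip_force: 0.0
time_s: 18.5
ee_pos: [0.5267, 0.2326, 0.0914]
eef_rot: [2.337, -0.004, -0.163]
force: [-0.0, 0.9, 0.3]
grip_width: 0.0178
grip_force: 10.0
pos rest [-0.0197  0.0784  0.0914] q [ 0.6   0.83  1.17 -0.56  1.73  2.42] F [-0.   0.9  0.3] t 18.5
shift [-0.0008 -0.0007  0.0013] rot [ 0.0019 -0.0012 -0.0041]
[ 0.602  0.832  1.172 -0.557  1.732  2.418] [0.527 0.233 0.091] [ 2.337 -0.004 -0.163]
```

Grip width is 17.8 mm, so the tray is held. Lifting it off the rest.

```bash
echo '[[0,0,0,0,0,0],[0,0,0,0,0,0],[0,0.0086,-0.0083,0,0,0],[0,0.0144,-0.0139,0,0,0],[0,0.0173,-0.0167,0,0,0],[0,0.0173,-0.0167,0,0,0],[0,0.0173,-0.0167,0,0,0],[0,0.0173,-0.0167,0,0,0],[0,0.0173,-0.0167,0,0,0],[0,0,0,0,0,0]]' | python3 -m crank 0.0 35
python3 -c "
from h import *
import kin
R=kin.tl(np.radians(-46),0)
go(W([-.02,-.10,.26]),R)"
```

```text
time_s: 19.6
ee_pos: [0.5267, 0.2332, 0.2482]
eef_rot: [2.341, -0.009, -0.163]
force: [-0.5, -0.6, -1.5]
grip_width: 0.0171
grip_force: 35.0
pos rest [-0.0198  0.0791  0.2482] q [ 0.6   0.68  1.05 -0.6   1.96  2.27] F [-0.5 -0.6 -1.5] t 19.6
shift [0.0003 0.1332 0.1203] rot [-0.0027 -0.0044 -0.0081]
```

View pics/p9.png

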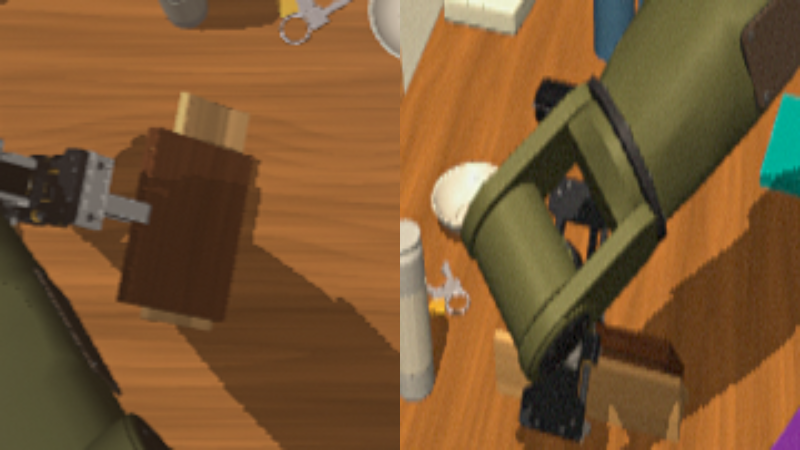

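The grasp picture shows the finger on the upper rim at crop (140,208). The force now shows the tray's weight. Carrying it clear and turning it over.

```bash
echo '[[0,0.0222,0.02,0,0,0],[0,0.0222,0.02,0,0,0],[0,0.0222,0.02,0,0,0],[0,0.0222,0.02,0,0,0],[0,0.0222,0.02,0,0,0],[0,0.0222,0.02,0,0,0],[0,0,0,0,0,0]]' | python3 -m crank
echo '[[0,0,0,0.1,0,0],[0,0,0,0.147,0,0],[0,0,0,0.147,0,0],[0,0,0,0.147,0,0],[0,0,0,0.147,0,0],[0,0,0,0.147,0,0],[0,0,0,0.147,0,0]]' | python3 -m crank
echo '[[0,0,0,0.147,0,0],[0,0,0,0.147,0,0],[0,0,0,0.147,0,0],[0,0,0,0.147,0,0],[0,0,0,0.1,0,0],[0,0,0,0.08,0,0],[0,0,0,0,0,0],[0,0,0,0,0,0]]' | python3 -m crank
python3 -c "
from h import *
import kin
R=kin.tl(np.radians(55),0)
go(W([-.02,-.16,.13]),R)"
```

```text
time_s: 20.3
ee_pos: [0.4963, 0.0539, 0.2567]
eef_rot: [2.337, -0.004, -0.165]
force: [-0.4, 1.6, -2.4]
grip_width: 0.0174
grip_force: 35.0
time_s: 21.0
ee_pos: [0.4973, 0.0568, 0.2571]
eef_rot: [-2.959, -0.006, -0.163]
force: [-0.5, 0.7, -3.1]
grip_width: 0.0177
grip_force: 34.9
time_s: 21.8
ee_pos: [0.4972, 0.0564, 0.2561]
eef_rot: [-2.199, -0.003, -0.163]
force: [-0.0, 0.2, -1.7]
grip_width: 0.0173
grip_force: 34.9
pos rest [-0.0207 -0.1002  0.2561] q [-0.42  0.22  1.76  0.9   1.52  1.09] F [-0.   0.2 -1.7] t 21.8
shift [0.0005 0.1372 0.0257] rot [ 0.0173 -0.0032  0.0011]
```

```bash
echo '[[0,0.0343,0.0064,0,0,0],[0,0.0343,0.0064,0,0,0],[0,0.0343,0.0064,0,0,0],[0,0.0343,0.0064,0,0,0],[0,0,0,0.06,0,0],[0,0,0,0.06,0,0],[0,0,0,0,0,0],[0,0,0,0,0,0]]' | python3 -m crank
python3 -c "
from h import *
import kin
R=kin.tl(np.radians(60),0)
go(W([-.02,-.16,.076]),R);log()"
```

```text
time_s: 22.6
ee_pos: [0.4883, -0.0023, 0.1304]
eef_rot: [-2.08, -0.004, -0.162]
force: [0.9, 0.9, -2.0]
grip_width: 0.0174
grip_force: 34.9
pos rest [-0.0201 -0.1596  0.1304] q [-0.56  0.5   1.81  0.94  1.5   0.75] F [ 0.9  0.9 -2. ] t 22.6
shift [-0.0002  0.0477  0.0261] rot [-0.0146 -0.003   0.0031]
[-0.561  0.497  1.807  0.94   1.496  0.753] [ 0.488 -0.002  0.13 ] [-2.08  -0.004 -0.162]
```

```bash
echo '[[0,0.011,0.006,0,0,0],[0,0.011,0.006,0,0,0],[0,0.011,0.006,0,0,0],[0,0.0088,0.0048,0,0,0],[0,0.0044,0.0024,0,0,0],[0,0,0,0,0,0]]' | python3 -m crank
echo '[[0,0.0018,0.001,0,0,0],[0,0.0018,0.001,0,0,0],[0,0,0,0,0,0]]' | python3 -m crank
echo '[[0,0.0018,0.001,0,0,0],[0,0.0018,0.001,0,0,0],[0,0,0,0,0,0]]' | python3 -m crank
echo '[[0,0.0018,0.001,0,0,0],[0,0.0018,0.001,0,0,0],[0,0,0,0,0,0]]' | python3 -m crank
```

```text
time_s: 23.2
ee_pos: [0.4879, -0.0027, 0.0769]
eef_rot: [-2.076, -0.002, -0.163]
force: [0.4, -0.3, -1.7]
grip_width: 0.0174
grip_force: 34.9
time_s: 23.5
ee_pos: [0.4882, -0.0029, 0.0735]
eef_rot: [-2.077, -0.004, -0.163]
force: [0.7, 0.3, -1.8]
grip_width: 0.0172
grip_force: 34.9
time_s: 23.8
ee_pos: [0.4881, -0.0028, 0.0692]
eef_rot: [-2.076, -0.003, -0.163]
force: [-0.1, -0.4, -2.5]
grip_width: 0.0177
grip_force: 34.9
time_s: 24.1
ee_pos: [0.4881, -0.0028, 0.065]
eef_rot: [-2.076, -0.003, -0.163]
force: [0.6, -0.1, -2.0]
grip_width: 0.0174
grip_force: 34.9
```

```bash
echo '[[0,0.0018,0.001,0,0,0],[0,0,0,0,0,0]]' | python3 -m crank
echo '[[0,0.0018,0.001,0,0,0],[0,0,0,0,0,0]]' | python3 -m crank
echo '[[0,0.0018,0.001,0,0,0],[0,0,0,0,0,0]]' | python3 -m crank
python3 -c "
from h import *
go(W([-.02,-.16,.076]))
s=shot('side','s10.png');t=shot('top','t10.png')"
```

```text
time_s: 24.3
ee_pos: [0.4883, -0.0028, 0.0632]
eef_rot: [-2.076, -0.004, -0.163]
force: [0.3, -0.2, -0.6]
grip_width: 0.0175
grip_force: 35.0
time_s: 24.5
ee_pos: [0.4884, -0.0029, 0.0614]
eef_rot: [-2.076, -0.004, -0.163]
force: [-0.3, -1.6, 2.8]
grip_width: 0.0173
grip_force: 35.3
time_s: 24.7
ee_pos: [0.4885, -0.003, 0.0595]
eef_rot: [-2.076, -0.004, -0.163]
force: [0.4, -3.2, 5.6]
grip_width: 0.0173
grip_force: 35.7
pos rest [-0.0198 -0.1602  0.0595] q [-0.56  0.64  1.81  0.96  1.42  0.64] F [ 0.4 -3.2  5.6] t 24.7
shift [-0.0001 -0.0145 -0.0078] rot None
```

```bash
echo '[[0,0,0,0,0,0],[0,0,0,0,0,0],[0,0,0,0,0,0],[0,0,0,0,0,0],[0,0,0,0,0,0]]' | python3 -m crank 0.045 10
echo '[[0,0.0026,0.0015,0,0,0],[0,0.0026,0.0015,0,0,0],[0,0.0018,0.001,0,0,0],[0,0,0,0,0,0]]' | python3 -m crank
echo '[[0,0.005,-0.009,0,0,0],[0,0.005,-0.009,0,0,0],[0,0.005,-0.009,0,0,0],[0,0.005,-0.009,0,0,0],[0,0.005,-0.009,0,0,0],[0,0.005,-0.009,0,0,0],[0,0,0,0,0,0]]' | python3 -m crank
python3 -c "
from h import *
go(W([-.02,-.26,.2]))
c=shot('top');h=cv2.cvtColor(c['pixels'],cv2.COLOR_BGR2HSV)
s=shot('side','s11.png');cv2.imwrite('pics/t11.png',c['pixels'])
for n in [(290,240),(300,250),(280,230)]: print(c['pixels'][n[1],n[0]])"
```

```text
time_s: 25.3
ee_pos: [0.4881, -0.0027, 0.059]
eef_rot: [-2.076, -0.004, -0.162]
force: [-0.1, 0.2, -1.0]
grip_width: 0.0447
grip_force: 0.5
time_s: 25.7
ee_pos: [0.4882, -0.0027, 0.0507]
eef_rot: [-2.076, -0.003, -0.163]
force: [-0.4, -0.1, -0.3]
grip_width: 0.0451
grip_force: 0.5
time_s: 26.4
ee_pos: [0.4783, -0.065, 0.0509]
eef_rot: [-2.077, -0.004, -0.164]
force: [-1.1, 0.2, -0.9]
grip_width: 0.045
grip_force: 0.0
pos rest [-0.0199 -0.223   0.0509] q [-0.67  0.69  1.74  0.88  1.48  0.61] F [-1.1  0.2 -0.9] t 26.4
shift [ 0.0006 -0.1125 -0.1046] rot None
[ 53 102 163]
[ 84 137 195]
[ 50  96 151]
```

```bash
echo '[[0,-0.033,-0.018,0,0,0],[0,-0.033,-0.018,0,0,0],[0,-0.033,-0.018,0,0,0],[0,-0.033,-0.018,0,0,0],[0,-0.033,-0.018,0,0,0],[0,0,0,-0.1331,0,0],[0,0,0,-0.1331,0,0],[0,0,0,-0.1331,0,0],[0,0,0,-0.1331,0,0],[0,0,0,-0.1331,0,0]]' | python3 -m crank 0.09
echo '[[0,0,0,-0.1331,0,0],[0,0,0,-0.1331,0,0],[0,0,0,-0.1331,0,0],[0,0,0,0,0,0],[0,0,0,0,0,0]]' | python3 -m crank
python3 -c "
from h import *
import kin
p=np.array([.6361,-.2661,.2])
go(p,Rn.from_euler('xyz',[np.pi,0,-.211]))
print(kin.Rn)
c=shot('top','t12.png')
k=dark(c,(430,200),75);print('case',rect(c,k,.03),cv2.boundingRect(k),corners(k).tolist())
s=shot('side','s12.png')
cv2.imwrite('pics/p12.png',np.hstack([cv2.resize(c['pixels'][150:330,220:380],(400,450)),cv2.resize(s['pixels'][170:300,220:400],(400,450))]))
"
```

```text
time_s: 27.5
ee_pos: [0.4778, -0.0622, 0.2395]
eef_rot: [-2.747, -0.006, -0.163]
force: [0.0, -0.5, -1.6]
grip_width: 0.0898
grip_force: 0.0
time_s: 28.0
ee_pos: [0.4776, -0.0614, 0.2387]
eef_rot: [-3.138, -0.003, -0.161]
force: [1.1, 0.1, -0.0]
grip_width: 0.0899
grip_force: 0.0
pos rest [-0.0211 -0.2196  0.2387] q [-0.21  0.12  1.66  0.    1.37  1.52] F [ 1.1  0.1 -0. ] t 28.0
shift [0.1891 0.1768 0.0387] rot [-0.0034 -0.003   0.0503]
<class 'scipy.spatial.transform._rotation.Rotation'>
case [ 635.9 -266.   136.8   49.5  -12.1] (416, 175, 27, 51) [[426, 175], [416, 220], [432, 225], [442, 178]]
```

View pics/p12.png

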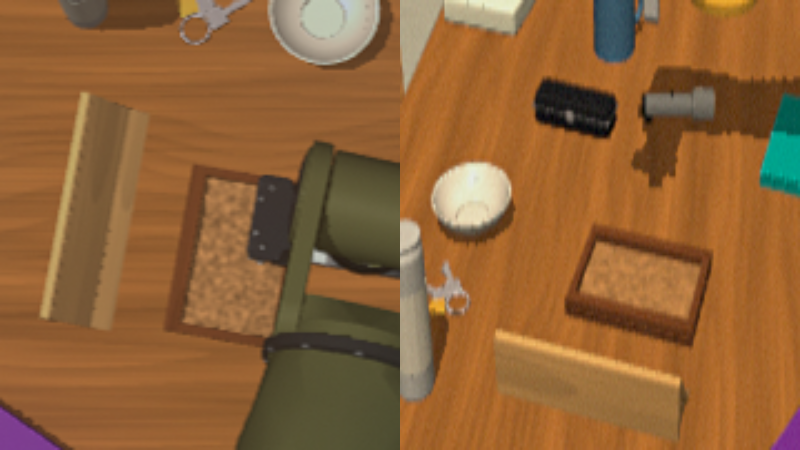

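The tray lies flat with the cork up, at top crop (230,255) and side crop (640,285). The case is at side crop (575,106). Now the case.

```bash
echo '[[0.0315,0.0295,0.006,0,0,0],[0.0315,0.0295,0.006,0,0,0],[0.0315,0.0295,0.006,0,0,0],[0.0315,0.0295,0.006,0,0,0],[0.0315,0.0295,0.006,0,0,0],[0.0315,0.0295,0.006,0,0,0],[0,0,0,-0.003,-0.003,0.05],[0,0,0,0,0,0],[0,0,0,0,0,0]]' | python3 -m crank
python3 -c "
from h import *
go(np.array([.6361,-.2661,.025]),Rn.from_euler('xyz',[np.pi,0,-.211]))
c=shot('top','t13.png');h=cv2.cvtColor(c['pixels'],cv2.COLOR_BGR2HSV)
m=(h[...,2]<125)&(h[...,0]<13)&(h[...,1]>150)
for b in (115,125):
  k=blob((h[...,2]<b)&(h[...,0]<14),(283,250));print(cv2.boundingRect(k),corners(k).tolist(),rect(c,k,.018))
"
```

```text
time_s: 29.0
ee_pos: [0.6352, -0.2681, 0.2035]
eef_rot: [3.14, -0.001, -0.212]
force: [0.1, -0.4, 0.2]
grip_width: 0.0901
grip_force: 0.0
pos rest [ 0.1675 -0.3984  0.2035] q [-0.45  0.62  1.05 -0.    1.47  1.33] F [ 0.1 -0.4  0.2] t 29.0
shift [ 0.0003 -0.0024  0.1785] rot [ 0.0014 -0.0008 -0.0012]Traceback (most recent call last):
  File "<string>", line 7, in <module>
    k=blob((h[...,2]<b)&(h[...,0]<14),(283,250));print(cv2.boundingRect(k),corners(k).tolist(),rect(c,k,.018))
  File "h.py", line 13, in blob
    return max((k for k in cs if cv2.pointPolygonTest(k,near,True)>-15),key=cv2.contourArea)
ValueError: max() iterable argument is empty
```

```bash
echo '[[0,-0.002,0.04,0,0,0],[0,0,0.04,0,0,0],[0,0,0.04,0,0,0],[0,0,0.03,0,0,0],[0,0,0.02,0,0,0],[0,0,0.0085,0,0,0],[0,0,0,0,0,0]]' | python3 -m crank
echo '[[0,0,0,0,0,0],[0,0,0,0,0,0],[0,0,0,0,0,0],[0,0,0,0,0,0],[0,0,0,0,0,0],[0,0,0,0,0,0],[0,0,0,0,0,0]]' | python3 -m crank 0.0 15
python3 -c "
from h import *
go(np.array([.6361,-.2661,.025]))
c=shot('top','t14.png');h=cv2.cvtColor(c['pixels'],cv2.COLOR_BGR2HSV)
for b in (105,115,125):
  m=((h[...,2]<b)&(h[...,0]<14)).astype(np.uint8)
  m[:205]=0;m[310:]=0;m[:,:275]=0;m[:,375:]=0
  k=blob(m,(311,252));print(cv2.boundingRect(k),corners(k).tolist(),rect(c,k,.018))
  hh=cv2.bitwise_and(1-m,cv2.drawContours(np.zeros_like(m),[k],-1,1,-1));q=blob(hh,(311,252));print('hollow',cv2.boundingRect(q),rect(c,q,.014))
"
```

```text
time_s: 29.75
ee_pos: [0.6359, -0.2658, 0.025]
eef_rot: [3.139, -0.0, -0.212]
force: [0.9, -0.2, 0.1]
grip_width: 0.0896
grip_force: 0.0
time_s: 30.45
ee_pos: [0.6362, -0.2662, 0.0251]
eef_rot: [3.139, -0.001, -0.213]
force: [-0.4, 1.1, 0.9]
grip_width: 0.0477
grip_force: 15.0
pos rest [ 0.1681 -0.3964  0.0251] q [-0.45  0.78  1.22 -0.    1.14  1.34] F [-0.4  1.1  0.9] t 30.4
shift [-0.0001 -0.0001  0.0001] rot NoneTraceback (most recent call last):
  File "<string>", line 8, in <module>
    k=blob(m,(311,252));print(cv2.boundingRect(k),corners(k).tolist(),rect(c,k,.018))
  File "h.py", line 13, in blob
    return max((k for k in cs if cv2.pointPolygonTest(k,near,True)>-15),key=cv2.contourArea)
ValueError: max() iterable argument is empty
```

```bash
python3 -c "
from h import *
im=cv2.imread('pics/t14.png');h=cv2.cvtColor(im,cv2.COLOR_BGR2HSV)
for r in (245,): print([(u,h[r,u].tolist()) for u in range(276,372,4)])
print([(v,h[v,311].tolist()) for v in range(204,304,5)])
"
```

```text
[(276, [14, 169, 149]), (280, [14, 171, 148]), (284, [14, 171, 149]), (288, [14, 171, 148]), (292, [12, 171, 122]), (296, [11, 170, 123]), (300, [14, 145, 162]), (304, [15, 145, 169]), (308, [14, 143, 169]), (312, [14, 145, 162]), (316, [14, 145, 195]), (320, [15, 144, 161]), (324, [14, 143, 171]), (328, [14, 143, 160]), (332, [14, 143, 157]), (336, [12, 171, 112]), (340, [12, 174, 120]), (344, [14, 172, 101]), (348, [14, 171, 146]), (352, [14, 174, 144]), (356, [14, 169, 142]), (360, [14, 172, 142]), (364, [14, 174, 142]), (368, [13, 171, 143])]
[(204, [14, 168, 147]), (209, [14, 171, 157]), (214, [14, 169, 164]), (219, [11, 169, 118]), (224, [14, 144, 183]), (229, [14, 145, 153]), (234, [14, 143, 189]), (239, [14, 145, 162]), (244, [14, 146, 154]), (249, [14, 144, 149]), (254, [14, 145, 164]), (259, [14, 143, 168]), (264, [19, 130, 49]), (269, [22, 122, 67]), (274, [23, 110, 74]), (279, [23, 111, 83]), (284, [25, 107, 86]), (289, [26, 105, 90]), (294, [26, 102, 95]), (299, [26, 100, 99])]
```

```bash
echo '[[0,0,-0.015,0,0,0],[0,0,-0.03,0,0,0],[0,0,-0.03,0,0,0],[0,0,-0.03,0,0,0],[0.02,0.02,-0.02,0,0,0],[0.02,0.03,0,0,0,0],[0,0,0,0,0,0],[0,0,0,0,0,0]]' | python3 -m crank - 20
python3 -c "
from h import *
go(np.array([.6361,-.2661,.025]))
for n,near,z in (('top',(311,245),.008),('side',(325,250),.008)):
  c=shot(n,n+'15.png');h=cv2.cvtColor(c['pixels'],cv2.COLOR_BGR2HSV)
  m=((h[...,1]<157)&(h[...,1]>115)&(h[...,2]>125)).astype(np.uint8)
  m[:205]=0;m[310:]=0;m[:,:275]=0;m[:,375:]=0
  k=blob(m,near);r=rect(c,k,z);q=corners(k);print(n,cv2.boundingRect(k),q.tolist(),r);print(((ray(c,q,z)-O)@F).round(4)[:,:2].tolist())
"
```

```text
time_s: 31.3
ee_pos: [0.6644, -0.3235, 0.1501]
eef_rot: [3.139, -0.0, -0.213]
force: [0.2, 0.1, -1.2]
grip_width: 0.0476
grip_force: 20.0
pos rest [ 0.2051 -0.4484  0.1501] q [-0.5   0.78  0.91 -0.    1.44  1.28] F [ 0.2  0.1 -1.2] t 31.3
shift [-0.0398 -0.0503  0.125 ] rot None
top (294, 221, 45, 60) [[338, 227], [303, 221], [294, 279], [306, 280], [318, 264], [332, 262]] [494.4  34.  159.3  96.5  -9.1]
[[0.0581, -0.1699], [0.0584, -0.0743], [-0.0996, -0.0775], [-0.0967, -0.1095], [-0.0493, -0.1337], [-0.0377, -0.1697]]Traceback (most recent call last):
  File "<string>", line 8, in <module>
    k=blob(m,near);r=rect(c,k,z);q=corners(k);print(n,cv2.boundingRect(k),q.tolist(),r);print(((ray(c,q,z)-O)@F).round(4)[:,:2].tolist())
  File "h.py", line 13, in blob
    return max((k for k in cs if cv2.pointPolygonTest(k,near,True)>-15),key=cv2.contourArea)
ValueError: max() iterable argument is empty
```

```bash
python3 -c "
from h import *
go(np.array([.4944,.034,.12]),Rn.from_euler('xyz',[np.pi,0,-.159]))"
```

```text
pos rest [ 0.2051 -0.4474  0.1504] q [-0.5   0.78  0.92 -0.    1.44  1.28] F [-0.4  0.2 -1.2] t 31.4
shift [-0.2414 -0.3127  0.0296] rot [ 0.0024 -0.0004 -0.0532]
```

```bash
echo '[[-0.02,-0.0257,0,0,0,0],[-0.0277,-0.0359,0,0,0,0],[-0.0277,-0.0359,0,0,0,0],[-0.0277,-0.0359,0,0,0,0],[-0.0277,-0.0359,0,0,0,0],[-0.0277,-0.0359,0,0,0,0],[-0.0277,-0.0359,0,0,0,0],[-0.0277,-0.0359,0,0,0,0],[-0.0275,-0.0357,0.03,0,0,-0.053],[0,0,0,0,0,0]]' | python3 -m crank
echo '[[0,0,0,0,0,0],[0,0,0,0,0,0]]' | python3 -m crank
python3 -c "
from h import *
go(np.array([.4944,.034,.037]),Rn.from_euler('xyz',[np.pi,0,-.159]))"
```

```text
time_s: 32.4
ee_pos: [0.4926, 0.0341, 0.1196]
eef_rot: [3.139, 0.003, -0.153]
force: [0.1, -0.2, -1.2]
grip_width: 0.0478
grip_force: 20.0
time_s: 32.6
ee_pos: [0.4967, 0.0299, 0.1224]
eef_rot: [3.139, -0.002, -0.16]
force: [0.2, -0.2, -1.7]
grip_width: 0.0477
grip_force: 20.0
pos rest [-0.0169 -0.1264  0.1224] q [-0.01  0.27  1.76 -0.    1.11  1.72] F [ 0.2 -0.2 -1.7] t 32.6
shift [-0.0031 -0.0039  0.0854] rot [ 0.0025 -0.0022 -0.0011]
```

```bash
echo '[[-0.003,-0.004,0.02,0,0,0],[0,0,0.025,0,0,0],[0,0,0.02,0,0,0],[0,0,0.012,0,0,0],[0,0,0.006,0,0,0],[0,0,0.003,0,0,0],[0,0,0,0,0,0]]' | python3 -m crank
echo '[[0,0,0.0015,0,0,0],[0,0,0.0015,0,0,0],[0,0,0,0,0,0]]' | python3 -m crank
python3 -c "
from h import *
go(np.array([.4944,.034,.033]),Rn.from_euler('xyz',[np.pi,0,-.159]))"
```

```text
time_s: 33.3
ee_pos: [0.4943, 0.0343, 0.0359]
eef_rot: [3.139, -0.001, -0.16]
force: [0.2, -0.1, -1.7]
grip_width: 0.0475
grip_force: 20.0
time_s: 33.6
ee_pos: [0.4943, 0.0345, 0.0331]
eef_rot: [3.139, -0.002, -0.16]
force: [-1.0, -0.3, 3.3]
grip_width: 0.0477
grip_force: 20.0
pos rest [-0.02   -0.1223  0.0331] q [-0.    0.4   1.83 -0.    0.92  1.73] F [-1.  -0.3  3.3] t 33.6
shift [0.0001 0.0004 0.0001] rot [ 0.0025 -0.0018 -0.0006]
```

The case has contact with the tray floor. Releasing, then lifting straight up and away.

```bash
echo '[[0,0,-0.001,0,0,0],[0,0,0,0,0,0],[0,0,0,0,0,0],[0,0,0,0,0,0]]' | python3 -m crank 0.06
echo '[[0,0,-0.01,0,0,0],[0,0,-0.02,0,0,0],[0,0,-0.03,0,0,0],[0,0,-0.04,0,0,0],[0,0,-0.04,0,0,0],[0,0,-0.04,0,0,0],[-0.02,0.04,0,0,0,0],[-0.02,0.04,0,0,0,0],[-0.02,0.04,0,0,0,0],[0,0.045,0,0,0,0]]' | python3 -m crank
echo '[[0,0.045,0,0,0,0],[0,0.045,0,0,0,0],[0,0.045,0,0,0,0],[0,0,0,0,0,0],[0,0,0,0,0,0]]' | python3 -m crank
python3 -c "
from h import *
for n,near,z in (('top',(311,245),.046),('side',(325,250),.046)):
  c=shot(n,n+'16.png');h=cv2.cvtColor(c['pixels'],cv2.COLOR_BGR2HSV)
  m=((h[...,2]<75)&(h[...,1]<180)).astype(np.uint8)
  cs,_=cv2.findContours(m,0,2)
  for k in cs:
    if cv2.contourArea(k)>250: print(n,cv2.boundingRect(k),rect(c,k,z))
  m=((h[...,1]<157)&(h[...,1]>115)&(h[...,2]>125)).astype(np.uint8)
  cs,_=cv2.findContours(m,0,2)
  for k in cs:
    if 100<cv2.contourArea(k)<6000: print(n,'cork/oak',cv2.boundingRect(k),rect(c,k,.008))
g=ctrl.get_obs();print(g['ee_pos'],g['force'])
"
```

```text
time_s: 34.0
ee_pos: [0.4939, 0.0345, 0.0335]
eef_rot: [3.139, -0.001, -0.16]
force: [0.0, -0.5, -0.2]
grip_width: 0.0599
grip_force: 0.0
time_s: 35.0
ee_pos: [0.4066, -0.119, 0.215]
eef_rot: [3.139, -0.002, -0.159]
force: [1.3, 0.5, -0.3]
grip_width: 0.0599
grip_force: 0.0
time_s: 35.5
ee_pos: [0.3866, -0.2521, 0.2146]
eef_rot: [3.139, -0.001, -0.162]
force: [-0.4, 0.2, 0.2]
grip_width: 0.0597
grip_force: 0.0
top (595, 297, 45, 171) [ 1.748e+02 -7.390e+02  4.172e+02  1.091e+02  7.000e-01]
top (202, 252, 316, 228) [ 117.7 -125.   914.   412.8  -53.2]
top (304, 226, 26, 52) [494.2  32.2 132.7  47.1  -9. ]
top (583, 76, 57, 229) [ 674.  -748.1  608.8  142.1   -5.5]
top (53, 69, 88, 76) [868.3 636.9 269.4 133.5  61.6]
top (0, 0, 60, 480) [ 554.2  793.9 1278.6  156.4    3.6]
top cork/oak (183, 307, 84, 81) [242.9 271.1 184.4 131.3  56.5]
top cork/oak (83, 284, 73, 61) [325.5 554.7 183.1 132.8 -80.3]
top cork/oak (293, 221, 45, 64) [494.1  34.2 159.7  96.   -9.3]
top cork/oak (177, 214, 10, 33) [552.6 397.5  88.   22.    5. ]
top cork/oak (610, 202, 11, 40) [ 585.5 -766.   105.7   22.4   
[... 1596 characters left out ...]
8, 37, 71, 49) [ 1348.2 -2903.9  2160.3   709.9   -81.7]
side (348, 0, 292, 279) [-1340.4 -4829.5 10369.8  2070.4    70.1]
side cork/oak (263, 265, 83, 33) [553.8 191.9 268.2  78.8  -9. ]
side cork/oak (558, 236, 36, 60) [-248.4   17.5  301.9   21.6   89.9]
side cork/oak (539, 205, 84, 27) [-371.1 -278.7  269.6  189.1    0.9]
side cork/oak (560, 133, 80, 16) [ -758.1 -1069.2   428.8   200.     -3.4]
side cork/oak (525, 88, 30, 47) [ -608.6 -1638.4   975.3   118.2    80.7]
side cork/oak (592, 31, 48, 12) [-2370.2 -4720.9  1143.    470.     65.1]
side cork/oak (562, 20, 21, 12) [-2203.8 -5664.8  1205.2   218.4    76.6]
[ 0.38707062 -0.25092339  0.21455861] [-0.27094947  0.0551885  -0.02359055]
```

The case measures 133 x 47 mm seen from above, is centred within 2 mm of the hollow's centre and lies parallel to it. The gripper is clear of everything.

```bash
python3 -c "
from station import ctrl
print(ctrl.hand_in())"
```

```text
the job is handed in; nothing more can be done
None
```

The tray was pushed up against the letter rest, turned over to lie flat with its hollow up, and the sunglasses case is lying flat inside it; I kept clear of the torch, dish, keys, can and mug, and handed the job in at about 36 s.

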